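# Stack a ferrite pot core on its gluing jig

## Robot

A 6-joint arm with a two-finger parallel gripper is mounted at the origin on a cart in front of the work surface, level with it; the furniture and walls round the work are solid. World frame = base frame: x ahead of the robot, y to its left, z up, the work surface at z = 0. Lengths are in m, angles in degrees, forces in N, time in s.
With the tool pointing down it reaches from about 0.3 to 0.75 m from the base axis. Payload 8.5 kg.
Tool frame: the origin (TCP) lies at the very end of the fingers, on their centre line; the grasp point (between the pads) lies 19 mm behind it (env.hold_point_z is the distance from the TCP to the grasp point, in m); z points along the fingers, y is the line along which they close (so a half turn about z gives the same grasp; the last joint's range is limited). The gripper opens to 85 mm and grips with 20 to 120 N. Pads are 22 mm wide; open, the fingers measure 114 mm over their backs; the gripper's body (76 mm by 85 mm) begins 54 mm behind the grasp point. The pads swing forward as they close: fully open they stand 13 mm farther back than shut.
Start: joints at [58.997, 21.807, 74.336, -0, 83.858, -12.336], TCP at [0.176, 0.521, 0.231] pointing down, gripper open.
Joint ranges: [-178.18, 178.18], [-50.72, 133.34], [12.68, 142.11], [-81.47, 261.47], [9.98, 163.14], [-165.26, 165.26]. Speed limits (degrees/s): [136.94, 136.94, 180, 180, 180, 180].

## Interface

Orientations are given as a 3x3 rotation matrix whose columns are the frame's x, y, z axes.
In Python, from rig import env, optics gives the robot as it stands.
- The arm moves only by the shell command python3 -m jog 'ROWS' [OPENING] [FORCE]. ROWS is JSON, a list of rows, each an object with "linear": the shift along the tool's x, y, z in units of 40 mm (1.0 is 40 mm), a list of three; "roll": the turn about the tool's z in units of 5 degrees (1.0 is 5 degrees). A call has 1 to 12 rows; each row shifts and turns the commanded pose from where the row before left it, along the tool's axes as they then stand; what a row does not reach is not made up. A row lasts 1/12 s, in which the tool goes at most 41.7 mm and 7.16 degrees, less where a joint would pass 70% of its speed; a pose out of reach is approached as far as the arm can. A call is refused whole if a number of a shift passes 1 or a number of a turn 1, either way. A call with a gripper value outside its range is refused whole. OPENING is the opening, from -1 (shut) to 1 (fully open), set as the call begins (- or left out, the last holds). The fingers move at their own pace and stop on an object; FORCE is the grip in N (left out, the last holds). Time passes only in rows, so rows that do not move let the fingers close. It gives the time, the measured TCP pose, the force, the opening and the grip force at its end, in the units of the state.
- env.observe(): the state, without advancing time (a new reading comes with each control period).
- optics.get_image(name): name is "side" or "top"; returns the picture (384x512x3 uint8, red, green, blue); there is no depth.
- optics.calibration(name): a dict with "fov_y" (degrees; the focal length in pixels is half the picture's height over the tangent of half this angle, whatever the lens; pixels are square), "cx", "cy" (the principal point, pixels), "T" (4x4, takes a point from camera to world coordinates). Camera axes: x right, y down, z forward; pixel columns grow to the right and rows downward; lengths in m; the calibration is good to about 2 mm. A picture is of the moment at which its call begins. calibration takes no time and is no camera call.
- env.close_job(): hands the job in; it is judged then, once.
The state is a dict: "time_s": time; "q": joint angles; "qvel": joint speeds; "joint_efforts": joint torques, N m; "position": TCP position; "tool_rot": TCP orientation; "ft_force": force on the tool from outside, world axes, zero at the start; "wrist_torque": the same for the moment, N m; "grip_width": finger opening in m; "gripper_force": force on a finger pad.
Only numpy, scipy, OpenCV 4.12 (cv2) and the standard library are available. Lean on these libraries where they do the work, as an engineer would, in place of code of your own. Each camera call takes 0.05 s, during which the arm holds its last target. There are 200 camera calls.

## Task

Build up the ferrite pot core on the pin of the black gluing jig, in this order: first the core half that lies open side up; into it the wound bobbin (green, with copper wire), its two lead tongues standing in the two lead slots of that half; over it the other half, which lies open side down, its slots in line with the first half's so that the two halves close face to face; and last the brass weight over the pin to hold them shut while the glue cures. Ferrite is brittle, so set the halves down and never let them fall, and leave the bare white bobbin and the yellow glue tube where they lie.

Things in the scene. Friction and masses are not known exactly. Their poses are not given: they have to be found in the camera images.
- jig: Gluing jig, fixed: black plate 84 x 78 x 12 mm with a round bright land of 48 mm whose top, the seat, is 14 mm above the bench. A 6 mm steel pin stands upright in its centre and ends 69 mm above the bench, the last 6 mm tapered to 2 mm. Origin: centre of the underside, on the pin's axis; z up.
- core_lower: Dark grey ferrite half, lying open side up: cup 58 mm across, 24 mm high, wall 4.5, floor 6 mm thick. Its centre post (22 mm across, 23.5 mm high from the underside) has a 10 mm bore right through, chamfered. Two lead slots 22 mm wide cut the wall from top to bottom at +x and -x: grip it across y, on the wall. Origin: centre of the underside; z up.
- core_upper: The matching ferrite half, same sizes, lying open side down: from above a dark flat disc of 58 mm with a 10 mm hole and two 22 mm notches in its rim, the lead slots, at +x and -x; grip it across y. 24 mm high. Origin: centre of its lower, open face; z up. Closed on the lower half, its origin is 24 mm above that half's.
- bobbin_wound: Wound coil former: green flanges 45 mm across, copper wire between, 32 mm high, 26 mm hole: 2 mm play round the post and in the cup. Green tongues at +x and -x, 10 mm wide, 26 mm high, reach 31 mm from the axis; 6 mm play either side in the slots. Grip it across y by its top 14 mm, which stand above the rim when it sits on the cup's floor. Origin: centre of the underside; z up.
- weight: Turned brass weight, about 0.4 kg: body 48 mm across and 20 mm high with a chamfered 10 mm bore, 20 mm deep, from below; on it a round knob of 20 mm diameter from 20 to 42 mm above the underside, to grip it by. Origin: centre of the underside; z up. It ends flat on the closed core, 62 mm above the jig's origin, the pin's tip in its bore.
- bobbin_bare: Bare spare coil former, off-white, no wire, otherwise the shape and size of the wound one. Not used: leave it where it lies. Origin: centre of the underside; z up.
- glue_tube: Yellow glue tube with a white nozzle, lying along its own y, 107 mm long, 17 mm thick. Not used: leave it where it lies. Origin: centre of its underside.

How it is judged:
By the outcome, as a careful person would: the job done as asked, in the order asked, and still so for the second after the job is handed in, with the robot touching nothing.
It also fails if it takes over 120 s, if anything falls off the work surface, if the arm or the gripper's body presses on something with over 40 N, if the wrist force passes 120 N, or if a joint passes its speed limit or range.

## Working session

There is one attempt and no reset: what is moved stays moved. The work goes in short steps, Python scripts to look and compute and a shell command to move; the robot and the scene stay as the last step left them, time stands still between calls to the robot, and variables do not carry over. Pictures are saved under pics/ and viewed, at most 14 in all, crops included, and the job is handed in when it is done.

```bash
mkdir -p pics; ls; python3 - <<'E'
from rig import env, optics
import cv2
for n in("top","side"):
    cv2.imwrite(f"pics/{n}0.png",optics.get_image(n)[:,:,::-1]); c=optics.calibration(n); print(n,c)
o=env.observe(); print(o["time_s"],o["position"],o["tool_rot"],o["grip_width"],env.hold_point_z)
E
```

```text
pics
top {'fov_y': 44.671782960926876, 'cx': 251.23597782447308, 'cy': 187.6869579561973, 'T': array([[-0.00831559, -0.99204845,  0.12558153,  0.36425461],
       [-0.99989713,  0.00678149, -0.0126385 , -0.05584771],
       [ 0.01168638, -0.12567371, -0.9920028 ,  1.13049601],
       [ 0.        ,  0.        ,  0.        ,  1.        ]])}
side {'fov_y': 57.01175374064523, 'cx': 255.38938294876243, 'cy': 196.07328463731244, 'T': array([[-0.99856229,  0.02375378, -0.0480532 ,  0.53654779],
       [ 0.05286869,  0.584373  , -0.80976114,  0.66599867],
       [ 0.0088461 , -0.81113745, -0.58478867,  0.56881087],
       [ 0.        ,  0.        ,  0.        ,  1.        ]])}
0.1 [0.17590452 0.52083728 0.23077354] [[-9.47388005e-01  3.20086736e-01 -6.70946671e-04]
 [ 3.20087317e-01  9.47387395e-01 -1.11062136e-03]
 [ 2.80151253e-04 -1.26695087e-03 -9.99999158e-01]] 0.08504593140733428 0.0187
```

View pics/top0.png

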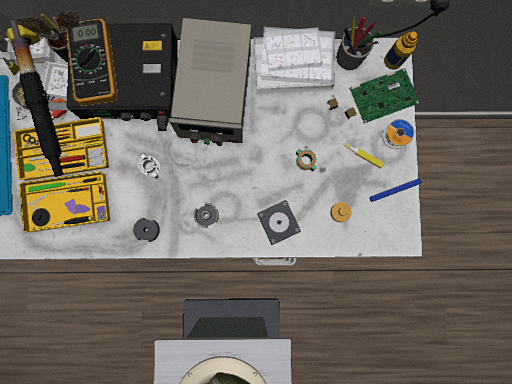

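View pics/side0.png

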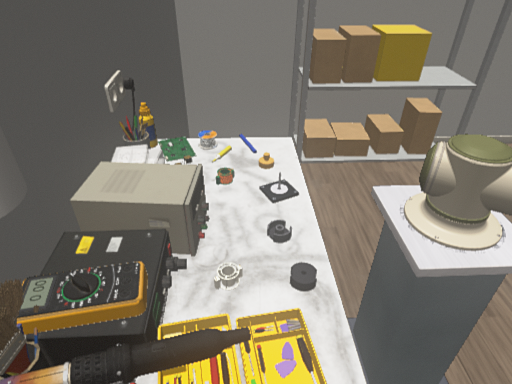

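```bash
python3 - <<'E'
import cv2, numpy as np
a=cv2.imread("pics/top0.png"); f=lambda x0,y0,w=52,h=52:cv2.resize(a[y0:y0+h,x0:x0+w],None,fx=5,fy=5,interpolation=cv2.INTER_CUBIC)
r1=np.hstack([f(120,204),f(180,189),f(254,195)]); r2=np.hstack([f(280,133),f(315,186),f(123,140)])
cv2.imwrite("pics/c1.png",np.vstack([r1,r2]))
E
```

```text
(no output)
```

View pics/c1.png

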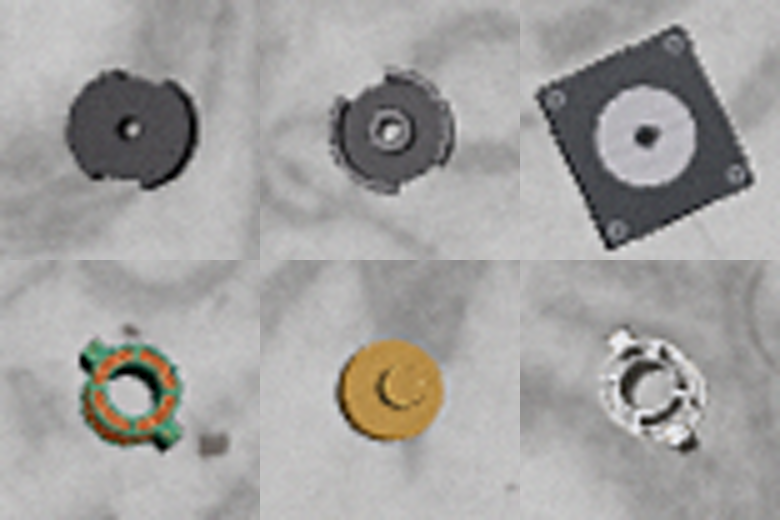

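```bash
cat > fit.py <<'E'
import cv2, numpy as np
from scipy.optimize import minimize
from rig import optics
CAL={n:optics.calibration(n) for n in("top","side")}
def proj(n,P):
    c=CAL[n]; T=c["T"]; p=(np.atleast_2d(P)-T[:3,3])@T[:3,:3]; f=192/np.tan(np.radians(c["fov_y"]/2))
    return p[:,:2]/p[:,2:]*f+[c["cx"],c["cy"]]
def ray(n,uv,z):
    c=CAL[n]; T=c["T"]; f=192/np.tan(np.radians(c["fov_y"]/2))
    d=T[:3,:3]@np.array([(uv[0]-c["cx"])/f,(uv[1]-c["cy"])/f,1]); return T[:3,3]+d*(z-T[2,3])/d[2]
def circ(r,n=72): t=np.linspace(0,2*np.pi,n,endpoint=False); return np.c_[r*np.cos(t),r*np.sin(t)]
def core():
    o=circ(.029,144); m=abs(o[:,1])<.011; o[m,0]=np.sign(o[m,0])*.0245; return [(o,0,.024)]
def rect(a,b): return np.array([[a,b],[-a,b],[-a,-b],[a,-b]])
S={"core":core(),"bob":[(circ(.0225),0,.032),(rect(.031,.005),0,.026)],"weight":[(circ(.024),0,.02),(circ(.01),.02,.042)],"jig":[(rect(.042,.039),0,.012)]}
SS=8
def sil(n,shape,x,y,yaw,roi,z0=0):
    u0,v0,w,h=roi; im=np.zeros((h*SS,w*SS),np.uint8); c,s=np.cos(yaw),np.sin(yaw)
    for o,a,b in S[shape]:
        xy=o@np.array([[c,s],[-s,c]])+[x,y]
        q=[np.round(((proj(n,np.c_[xy,np.full(len(xy),z0+z)])-[u0,v0]+.5)*SS-.5)*16).astype(np.int32) for z in(a,b)]
        for k in q: cv2.fillPoly(im,[k],255,shift=4)
        for i in range(len(o)):
            j=(i+1)%len(o); cv2.fillConvexPoly(im,np.array([q[0][i],q[0][j],q[1][j],q[1][i]]),255,shift=4)
    return cv2.resize(im,(w,h),interpolation=cv2.INTER_AREA)/255.
def mask(img,roi,kind):
    u0,v0,w,h=roi; p=img[v0:v0+h,u0:u0+w].astype(float)
    if kind=="dark": m=np.clip((150-p.mean(2))/90,0,1)
    else: m=np.clip((p.max(2)-p.min(2)-15)/40,0,1)
    b=(m>.5).astype(np.uint8); cs,_=cv2.findContours(b,0,1); c=max(cs,key=cv2.contourArea)
    f=np.zeros_like(b); cv2.drawContours(f,[c],-1,1,-1)
    core=cv2.erode(f,np.ones((3,3),np.uint8)); near=cv2.dilate(f,np.ones((3,3),np.uint8))
    return np.where(core>0,1,m*near)
def fit(shape,kind,imgs,rois,g,z0=0):
    M={n:mask(imgs[n],rois[n],kind) for n in rois}
    F=lambda p:sum(((sil(n,shape,p[0]/1e3,p[1]/1e3,np.radians(p[2]),rois[n],z0)-M[n])**2).sum() for n in rois)
    best=min((minimize(F,[g[0],g[1],g[2]+d],method="Nelder-Mead",options=dict(initial_simplex=np.array([g,[g[0]+4,g[1],g[2]],[g[0],g[1]+4,g[2]],[g[0],g[1],g[2]+8]])+[0,0,d],xatol=.02,fatol=.01)) for d in(-8,0)),key=lambda r:r.fun)
    return best.x,best.fun,{n:M[n].sum() for n in M}
E
cat > m1.py <<'E'
from fit import *
I={n:cv2.imread(f"pics/{n}0.png") for n in("top","side")}
L=[("core_upper","core","dark",(145.6,229),(303,276),-14),("core_lower","core","dark",(205.6,214.6),(280,231),31),
("jig","jig","dark",(279.5,221.5),(280,188),26),("bobbin","bob","col",(306,159),(226,176),35),("weight","weight","col",(341,212),(266,160),0)]
for nm,s,k,t,d,yaw in L:
    g=ray("top",t,.02)*1e3; 
    for rois in ({"top":1},{"side":1},{"top":1,"side":1}):
        r={"top":(int(t[0])-26,int(t[1])-24,52,48),"side":(int(d[0])-22,int(d[1])-20,44,40)}
        x,f,m=fit(s,k,I,{n:r[n] for n in rois},[g[0],g[1],yaw]); print(nm,list(rois),x.round(1),round(f,1),m)
E
python3 m1.py
```

```text
core_upper ['top'] [407.3 180.5 -11.4] 7.9 {'top': np.float64(476.9666666666667)}
core_upper ['side'] [408.  178.8 -10.8] 54.1 {'side': np.float64(586.4851851851852)}
core_upper ['top', 'side'] [407.8 180.2 -11. ] 67.1 {'top': np.float64(476.9666666666667), 'side': np.float64(586.4851851851852)}
core_lower ['top'] [439.8  38.4  29.6] 52.8 {'top': np.float64(376.2148148148148)}
core_lower ['side'] [443.   37.1  30.2] 107.7 {'side': np.float64(322.7148148148149)}
core_lower ['top', 'side'] [441.5  38.2  30. ] 164.2 {'top': np.float64(376.2148148148148), 'side': np.float64(322.7148148148149)}
jig ['top'] [ 422.7 -134.8   24.6] 13.8 {'top': np.float64(1121.7666666666667)}
jig ['side'] [ 424.2 -140.1   22.6] 252.3 {'side': np.float64(310.4037037037037)}
jig ['top', 'side'] [ 422.8 -134.9   24.3] 277.1 {'top': np.float64(1121.7666666666667), 'side': np.float64(310.4037037037037)}
bobbin ['top'] [ 573.4 -203.    41.1] 27.7 {'top': np.float64(317.775)}
bobbin ['side'] [ 575.4 -208.5   92.6] 90.6 {'side': np.float64(142.82500000000002)}
bobbin ['top', 'side'] [ 573.8 -203.1   51.6] 142.3 {'top': np.float64(317.775), 'side': np.float64(142.82500000000002)}
weight ['top'] [ 446.6 -285.3   11.2] 5.4 {'top': np.float64(339.675)}
weight ['side'] [ 448.2 -289.7   13. ] 12.9 {'side': np.float64(179.4)}
weight ['top', 'side'] [ 446.9 -285.4    3.7] 28.0 {'top': np.float64(339.675), 'side': np.float64(179.4)}
```

```bash
cat > m2.py <<'E'
from fit import *
import fit
print("up bore",ray("top",(145.7,229.0),.024)*1e3,"low bore",ray("top",(205.7,214.6),.0235)*1e3,"jig land",ray("top",(278.8,221.9),.014)*1e3, "jig pin tip px",proj("top",[.4227,-.1348,.069]),proj("side",[.4227,-.1348,.069]))
I={n:cv2.imread(f"pics/{n}0.png") for n in("top","side")}
def mask2(img,roi,kind):
    u0,v0,w,h=roi; p=img[v0:v0+h,u0:u0+w].astype(float).mean(2)
    b=(p<125).astype(np.uint8); b=cv2.morphologyEx(b,cv2.MORPH_CLOSE,cv2.getStructuringElement(2,(5,5)))
    cs,_=cv2.findContours(b,0,1); c=max(cs,key=cv2.contourArea); f=np.zeros(b.shape); cv2.drawContours(f,[c],-1,1,-1); return f
fit.mask=mask2
for r in ({"top":(180,190,52,48)},{"side":(256,210,48,42)}): print(fit.fit("core","dark",I,r,[442,38,30]))
E
python3 m2.py
```

```text
up bore [407.99336659 179.34039197  24.        ] low bore [440.8943095   38.41568287  23.5       ] jig land [ 422.79645204 -135.21247445   14.        ] jig pin tip px [[280.3191863  220.65931805]] [[280.39485155 171.69231534]]
(array([440.01128548,  38.35053098,  29.49721554]), np.float64(24.042783544790467), {'top': np.float64(441.0)})
(array([443.28151979,  37.10029391,  25.03284505]), np.float64(66.21118031526336), {'side': np.float64(405.0)})
```

```bash
cat > plan.py <<'E'
import sys, numpy as np
from rig import env
def main(x,y,z,h):
    o=env.observe(); R=o["tool_rot"]; p=o["position"]*1e3; cur=np.degrees(np.arctan2(R[1,1],R[0,1]))
    d=R.T@(np.array([x,y,z])-p)/40; roll=(cur-h+90)%180-90
    c,s=np.cos(np.radians(roll)),np.sin(np.radians(roll)); d2=np.array([[c,s,0],[-s,c,0],[0,0,1]])@d
    print(f"t={o['time_s']:.2f} pos={p.round(1)} head={cur:.1f} q={np.round(o['q'])} w={o['grip_width']*1e3:.1f} F={o['ft_force'].round(1)} gf={o['gripper_force']}")
    print("shift units before roll",d.round(3),"| roll units",round(roll/5,2),"| shift after roll",d2.round(3))
main(*map(float,sys.argv[1:5]))
E
python3 plan.py 440.4 38.4 120 119.5
```

```text
t=0.10 pos=[175.9 520.8 230.8] head=71.3 q=[ 59.  22.  74.   0.  84. -12.] w=85.0 F=[ 0.1 -0.1 -0.3] gf=0.0
shift units before roll [-10.126  -9.306   2.778] | roll units -9.63 | shift after roll [  0.181 -13.752   2.778]
```

```bash
python3 -m jog '[{"linear":[-0.3,-0.3,0]},{"linear":[-0.6,-0.6,0]},{"linear":[-0.7,-0.65,0]},{"linear":[-0.7,-0.65,0]},{"linear":[-0.7,-0.65,0]},{"linear":[-0.7,-0.65,0]},{"linear":[-0.7,-0.65,0]},{"linear":[-0.7,-0.65,0]},{"linear":[-0.7,-0.65,0]},{"linear":[-0.7,-0.65,0]},{"linear":[-0.6,-0.6,0]},{"linear":[-0.6,-0.6,0]}]' 1 30
python3 -m jog '[{"linear":[-0.6,-0.55,0],"roll":-0.9},{"linear":[0,0,0.2],"roll":-1},{"linear":[0,0,0.3],"roll":-1},{"linear":[0,0,0.3],"roll":-1},{"linear":[0,0,0.3],"roll":-1},{"linear":[0,0,0.3],"roll":-1},{"linear":[0,0,0.3],"roll":-1},{"linear":[0,0,0.3],"roll":-1},{"linear":[0,0,0.3],"roll":-1},{"linear":[0,0,0.2],"roll":-0.7},{"linear":[0,0,0]},{"linear":[0,0,0]}]'; python3 plan.py 440.4 38.4 1 119.5
```

```text
t=0.10 pos=[175.9 520.8 230.8] head=71.3 q=[ 59.  22.  74.   0.  84. -12.] w=85.0 F=[ 0.1 -0.1 -0.3] gf=0.0
shift units before roll [-10.127  -9.303   5.753] | roll units -9.63 | shift after roll [  0.177 -13.75    5.753]invalid input
invalid input
```

```bash
python3 -m jog '[{"linear":[-0.3,-0.3,0],"roll":0},{"linear":[-0.6,-0.6,0],"roll":0},{"linear":[-0.7,-0.65,0],"roll":0},{"linear":[-0.7,-0.65,0],"roll":0},{"linear":[-0.7,-0.65,0],"roll":0},{"linear":[-0.7,-0.65,0],"roll":0},{"linear":[-0.7,-0.65,0],"roll":0},{"linear":[-0.7,-0.65,0],"roll":0},{"linear":[-0.7,-0.65,0],"roll":0},{"linear":[-0.7,-0.65,0],"roll":0},{"linear":[-0.6,-0.6,0],"roll":0},{"linear":[-0.6,-0.6,0],"roll":0}]' 1 30; python3 plan.py 440.4 38.4 1 119.5
```

```text
time_s: 1.1
position: [0.3747, 0.144, 0.2312]
tool_rot: [[-0.947, 0.32, -0.0], [0.32, 0.947, 0.0], [0.0, -0.0, -1.0]]
ft_force: [-0.3, 0.3, 0.1]
grip_width: 0.0857
gripper_force: 0.0
t=1.10 pos=[374.7 144.  231.2] head=71.3 q=[  4.   7.  95.   0.  78. -67.] w=85.7 F=[-0.3  0.3  0.1] gf=0.0
shift units before roll [-2.404 -1.975  5.755] | roll units -9.64 | shift after roll [-0.13  -3.108  5.755]
```

```bash
python3 -m jog '[{"linear":[-0.6,-0.5,0],"roll":0},{"linear":[-0.6,-0.5,0],"roll":0},{"linear":[0,0,0.2],"roll":-1},{"linear":[0,0,0.4],"roll":-1},{"linear":[0,0,0.4],"roll":-1},{"linear":[0,0,0.4],"roll":-1},{"linear":[0,0,0.4],"roll":-1},{"linear":[0,0,0.4],"roll":-1},{"linear":[0,0,0.4],"roll":-1},{"linear":[0,0,0.4],"roll":-1},{"linear":[0,0,0.2],"roll":-1},{"linear":[0,0,0],"roll":-0.6}]'|tail -1; python3 -m jog '[{"linear":[0,0,0],"roll":0},{"linear":[0,0,0],"roll":0}]'|tail -1;  python3 plan.py 440.4 38.4 1 119.5
```

```text
gripper_force: 0.0
gripper_force: 0.0
t=2.27 pos=[407.   92.6 103.3] head=119.2 q=[  -4.   18.  106.   -0.   56. -123.] w=85.3 F=[ 0.9 -0.2  0.7] gf=0.0
shift units before roll [-0.067 -1.589  2.557] | roll units -0.05 | shift after roll [-0.06  -1.589  2.557]
```

Move over it and look before descending.

```bash
python3 -m jog '[{"linear":[0,-0.4,0],"roll":0},{"linear":[0,-0.4,0],"roll":0},{"linear":[0,-0.4,0.2],"roll":0},{"linear":[-0.05,-0.35,0.4],"roll":0},{"linear":[0,0,0.4],"roll":0},{"linear":[0,0,0.2],"roll":0},{"linear":[0,0,0],"roll":0},{"linear":[0,0,0],"roll":0}]'|tail -1;  python3 plan.py 440.4 38.4 1 119.5
cat > snap.py <<'E'
import sys,cv2,numpy as np
from rig import optics
# snap.py name u0 v0 w h scale (side) [u0 v0 w h scale (top)]
a=list(map(float,sys.argv[2:])); t=[]
for n,b in zip(("side","top"),(a[:5],a[5:])):
    if not b or b[2]==0: continue
    im=optics.get_image(n)[:,:,::-1]; cv2.imwrite(f"pics/{sys.argv[1]}_{n}_full.png",im); u,v,w,h,s=b; u,v,w,h=map(int,(u,v,w,h))
    t.append(cv2.resize(im[v:v+h,u:u+w],None,fx=s,fy=s,interpolation=cv2.INTER_CUBIC))
H=max(x.shape[0] for x in t); t=[cv2.copyMakeBorder(x,0,H-x.shape[0],0,4,0) for x in t]
cv2.imwrite(f"pics/{sys.argv[1]}.png",np.hstack(t))
E
python3 snap.py a1 220 150 110 110 4 160 150 90 100 3.8
```

```text
gripper_force: 0.0
t=2.93 pos=[439.   39.7  55.6] head=119.3 q=[ -10.   25.  106.    0.   50. -130.] w=85.6 F=[-0.1 -0.9  0.7] gf=0.0
shift units before roll [-0.015 -0.047  1.364] | roll units -0.04 | shift after roll [-0.014 -0.047  1.364]
```

View pics/a1.png

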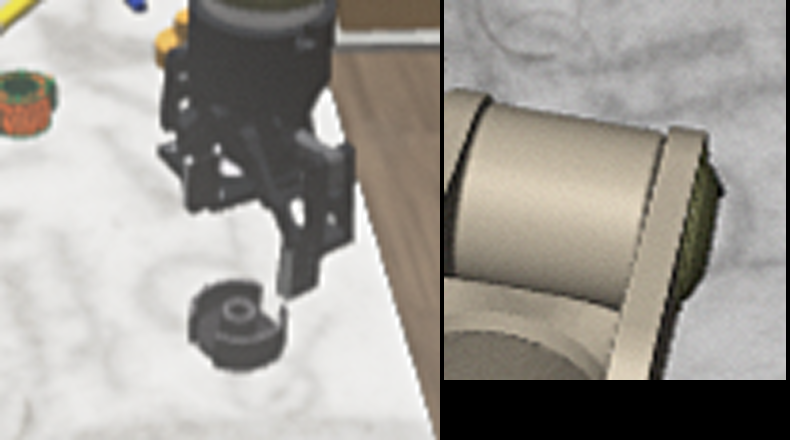

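```bash
python3 -m jog '[{"linear":[0,-0.05,0.2],"roll":0},{"linear":[0,0,0.3],"roll":0},{"linear":[0,0,0.3],"roll":0},{"linear":[0,0,0.2],"roll":0},{"linear":[0,0,0.15],"roll":0},{"linear":[0,0,0.1],"roll":0},{"linear":[0,0,0.06],"roll":0},{"linear":[0,0,0],"roll":0},{"linear":[0,0,0],"roll":0}]'|tail -1;  python3 plan.py 440.4 38.4 1 119.5
```

```text
gripper_force: 0.0
t=3.78 pos=[440.3  37.8   3.1] head=119.3 q=[ -11.   31.  108.   -0.   41. -130.] w=85.3 F=[-0.8  0.4 -0.1] gf=0.0
shift units before roll [-0.011  0.013  0.053] | roll units -0.03 | shift after roll [-0.011  0.013  0.053]
```

```bash
python3 -m jog '[{"linear":[0,0,0.04],"roll":0},{"linear":[0,0,0],"roll":0},{"linear":[0,0,0],"roll":0},{"linear":[0,0,0],"roll":0},{"linear":[0,0,0],"roll":0},{"linear":[0,0,0],"roll":0},{"linear":[0,0,0],"roll":0},{"linear":[0,0,0],"roll":0},{"linear":[0,0,0],"roll":0},{"linear":[0,0,0],"roll":0},{"linear":[0,0,0],"roll":0},{"linear":[0,0,0],"roll":0}]' -1 40;  python3 plan.py 440.4 38.4 1 119.5; python3 snap.py a2 220 150 110 110 4
```

```text
time_s: 4.78
position: [0.4402, 0.0377, 0.0017]
tool_rot: [[-0.872, -0.49, 0.0], [-0.49, 0.872, -0.0], [-0.0, -0.0, -1.0]]
ft_force: [-1.0, -0.2, 4.9]
grip_width: 0.0571
gripper_force: 42.6
t=4.78 pos=[440.2  37.7   1.7] head=119.3 q=[ -11.   31.  108.   -0.   41. -130.] w=57.1 F=[-1.  -0.2  4.9] gf=42.63985379948281
shift units before roll [-0.012  0.012  0.017] | roll units -0.03 | shift after roll [-0.012  0.012  0.017]
```

View pics/a2.png

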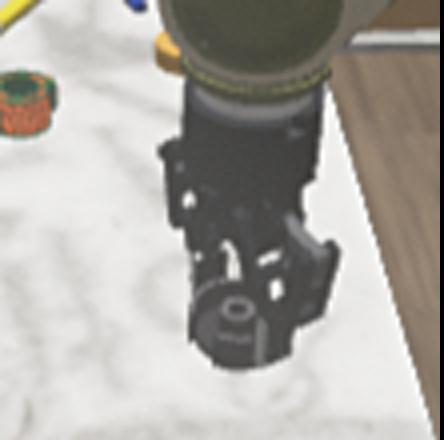

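```bash
python3 -m jog '[{"linear":[0,0,-0.1],"roll":0},{"linear":[0,0,-0.2],"roll":0},{"linear":[0,0,-0.3],"roll":0},{"linear":[0,0,-0.4],"roll":0},{"linear":[0,0,-0.4],"roll":0},{"linear":[0,0,-0.4],"roll":0},{"linear":[0,0,-0.4],"roll":0},{"linear":[0,0,-0.3],"roll":0},{"linear":[0,0,-0.2],"roll":0},{"linear":[0,0,-0.1],"roll":0},{"linear":[0,0,0],"roll":0},{"linear":[0,0,0],"roll":0}]';  python3 plan.py 422.3 -135 110 90
```

```text
time_s: 5.83
position: [0.4399, 0.0378, 0.113]
tool_rot: [[-0.872, -0.49, -0.001], [-0.49, 0.872, 0.0], [0.0, 0.0, -1.0]]
ft_force: [0.2, -0.2, -1.7]
grip_width: 0.0568
gripper_force: 43.3
t=5.83 pos=[439.9  37.8 113. ] head=119.3 q=[ -11.   19.  101.    0.   59. -130.] w=56.8 F=[ 0.2 -0.2 -1.7] gf=43.3237660699524
shift units before roll [ 2.499 -3.551  0.075] | roll units 5.87 | shift after roll [ 0.439 -4.32   0.075]
```

```bash
python3 -m jog '[{"linear":[0,0,0],"roll":0.5},{"linear":[0,0,0],"roll":0.9},{"linear":[0,0,0],"roll":0.9},{"linear":[0,0,0],"roll":0.9},{"linear":[0,0,0],"roll":0.9},{"linear":[0,0,0],"roll":0.9},{"linear":[0,0,0],"roll":0.6},{"linear":[0,0,0],"roll":0.27},{"linear":[0.05,-0.2,0],"roll":0},{"linear":[0.05,-0.4,0],"roll":0},{"linear":[0.05,-0.5,0],"roll":0},{"linear":[0.05,-0.5,0],"roll":0}]'|tail -1
python3 -m jog '[{"linear":[0.05,-0.5,0],"roll":0},{"linear":[0.05,-0.5,0],"roll":0},{"linear":[0.05,-0.5,0],"roll":0},{"linear":[0.05,-0.5,0],"roll":0},{"linear":[0.04,-0.4,0],"roll":0},{"linear":[0,-0.2,0],"roll":0},{"linear":[0,-0.1,0],"roll":0},{"linear":[0,0,0],"roll":0},{"linear":[0,0,0],"roll":0}]'|tail -1
python3 plan.py 422.3 -135 110 90
```

```text
gripper_force: 43.3
gripper_force: 43.3
t=7.58 pos=[ 422.3 -133.7  113.2] head=90.0 q=[ -33.   19.  101.    0.   60. -123.] w=56.9 F=[ 0.3  0.4 -1.6] gf=43.34571494953707
shift units before roll [ 0.001 -0.032  0.079] | roll units 0.0 | shift after roll [ 0.001 -0.032  0.079]
```

```bash
python3 -m jog '[{"linear":[0,-0.03,0.2],"roll":0},{"linear":[0,0,0.3],"roll":0},{"linear":[0,0,0.25],"roll":0},{"linear":[0,0,0.1],"roll":0},{"linear":[0,0,0],"roll":0},{"linear":[0,0,0],"roll":0}]'|tail -1
python3 plan.py 422.3 -135 16 90;python3 snap.py a3 235 110 90 90 6
```

```text
gripper_force: 43.3
t=8.08 pos=[ 422.6 -135.1   79.3] head=90.0 q=[ -33.   22.  104.    0.   54. -123.] w=56.9 F=[ 0.   0.7 -1.5] gf=43.343168115243316
shift units before roll [0.006 0.003 1.582] | roll units 0.0 | shift after roll [0.006 0.003 1.582]
```

View pics/a3.png

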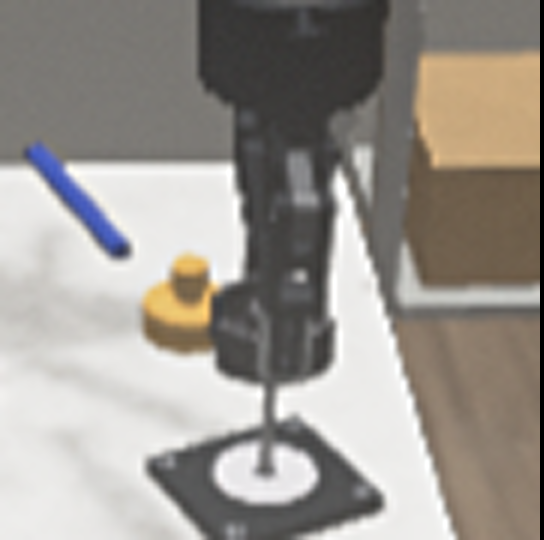

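```bash
python3 - <<'E'
from fit import *
def c(p): return (np.array(p)-[235,110]+.5)*6-.5
print("pin base",c(proj("side",[.4228,-.135,.014])[0]),"tip",c(proj("side",[.4228,-.135,.069])[0]))
s=sil("side","core",.4231,-.1351,0,(235,110,90,90),.0776); ys,xs=np.where(s>.5); print("core bbox",xs.min()*6,xs.max()*6+5,ys.min()*6,ys.max()*6+5)
g=cv2.imread("pics/a3_side_full.png").mean(2)[110:200,235:325]
print(g[56:60,32:60].astype(int)); print(g[66:80,38:50].astype(int))
E
```

```text
pin base [268.61951127 473.94593853] tip [274.59667664 372.42154302]
core bbox 210 341 276 389
[[ 99  98  96  79  73  74  74  79  87  89 108 111 114  74  72  78  75  69
   83 113  79  67  64 127 246 238 235 235]
 [103 103 105  95  73  72  75  72  74  72  83 117 114  77  72  77  74  73
   88 113  74  66  69 134 245 237 233 234]
 [147 148 149 152  80  72  75  76  74  75  82 115 109  77  71  76  74  74
   86 108  73  67  73 141 244 236 232 233]
 [222 222 223 201  88  69  74  76  77  73  80 117 103  75  75  84  74  74
   86 100  73  66  69 143 244 237 233 233]]
[[235 233 235 237 241 232 115 133 231 241 238 237]
 [234 234 234 235 237 214 109 143 245 241 238 237]
 [234 235 234 235 238 212 110 146 249 244 229 225]
 [234 235 236 237 240 213 113 130 228 215 174 163]
 [231 235 238 228 222 184 110 101 135 116 122 126]
 [204 207 198 161 135 116 105  95  82  93 110 114]
 [123 115  91  79  84  97 106  96  77  78  81  82]
 [ 77  91 116 127 149 134 111 115 105 100  85  75]
 [133 183 203 212 224 163 116 160 195 189 149 103]
 [214 237 235 237 237 147 118 186 243 240 223 194]
 [237 234 232 235 233 143 116 184 239 236 236 237]
 [233 231 231 232 212 129 108 165 238 234 232 233]
 [231 232 232 229 173 111 103 138 227 233 232 232]
 [231 231 232 231 208 180 161 186 220 232 230 231]]
```

```bash
python3 -m jog '[{"linear":[0,0,0.15],"roll":0},{"linear":[0,0,0.2],"roll":0},{"linear":[0,0,0.2],"roll":0},{"linear":[0,0,0.2],"roll":0},{"linear":[0,0,0.1],"roll":0},{"linear":[0,0,0],"roll":0},{"linear":[0,0,0],"roll":0}]';python3 plan.py 422.3 -135 16 90
```

```text
time_s: 8.72
position: [0.4224, -0.1354, 0.045]
tool_rot: [[-1.0, 0.0, -0.001], [0.0, 1.0, 0.0], [0.001, 0.0, -1.0]]
ft_force: [0.1, 0.9, -2.0]
grip_width: 0.0568
gripper_force: 43.3
t=8.72 pos=[ 422.4 -135.4   45. ] head=90.0 q=[ -33.   26.  106.   -0.   48. -123.] w=56.8 F=[ 0.1  0.9 -2. ] gf=43.34897632710636
shift units before roll [0.002 0.01  0.726] | roll units -0.0 | shift after roll [0.002 0.01  0.726]
```

```bash
python3 -m jog '[{"linear":[0,0,0.1],"roll":0},{"linear":[0,0,0.2],"roll":0},{"linear":[0,0,0.2],"roll":0},{"linear":[0,0,0.1],"roll":0},{"linear":[0,0,0.06],"roll":0},{"linear":[0,0,0],"roll":0},{"linear":[0,0,0],"roll":0}]'|sed -n 4p;python3 plan.py 422.3 -135 16 90;python3 -m jog '[{"linear":[0,0,0.03],"roll":0},{"linear":[0,0,0],"roll":0},{"linear":[0,0,0],"roll":0}]'|sed -n 4p;python3 plan.py 422.3 -135 16 90
```

```text
ft_force: [-0.0, 0.1, -1.5]
t=9.30 pos=[ 422.5 -135.4   18.8] head=90.0 q=[ -33.   29.  107.    0.   44. -123.] w=57.1 F=[-0.   0.1 -1.5] gf=43.34990909323096
shift units before roll [0.005 0.011 0.071] | roll units -0.0 | shift after roll [0.005 0.011 0.071]
ft_force: [0.8, 0.1, -1.1]
t=9.55 pos=[ 422.6 -135.5   17.9] head=90.0 q=[ -33.   29.  107.   -0.   44. -123.] w=57.4 F=[ 0.8  0.1 -1.1] gf=43.34981758380309
shift units before roll [0.006 0.012 0.047] | roll units -0.0 | shift after roll [0.006 0.012 0.047]
```

```bash
for i in 1; do python3 -m jog '[{"linear":[0,0,0.03],"roll":0},{"linear":[0,0,0],"roll":0},{"linear":[0,0,0],"roll":0}]'|sed -n '2p;4p';python3 -m jog '[{"linear":[0,0,0.02],"roll":0},{"linear":[0,0,0],"roll":0},{"linear":[0,0,0],"roll":0}]'|sed -n '2p;4p'; done
```

```text
position: [0.4224, -0.1354, 0.0165]
ft_force: [0.2, 0.2, -1.8]
position: [0.4225, -0.1355, 0.0158]
ft_force: [-0.3, 0.1, -1.8]
```

```bash
python3 -m jog '[{"linear":[0,0,0.02],"roll":0},{"linear":[0,0,0],"roll":0},{"linear":[0,0,0],"roll":0}]'|sed -n '2p;4p';python3 -m jog '[{"linear":[0,0,0.02],"roll":0},{"linear":[0,0,0],"roll":0},{"linear":[0,0,0],"roll":0}]'|sed -n '2p;4p'
```

```text
position: [0.4225, -0.1355, 0.0157]
ft_force: [-2.1, 0.8, 10.9]
position: [0.4226, -0.1355, 0.0156]
ft_force: [-5.7, 3.2, 24.3]
```

```bash
python3 -m jog '[{"linear":[0,0,-0.035],"roll":0},{"linear":[0,0,0],"roll":0},{"linear":[0,0,0],"roll":0}]'|sed -n '2p;4p';python3 -m jog '[{"linear":[0,0,0],"roll":0},{"linear":[0,0,0],"roll":0},{"linear":[0,0,0],"roll":0},{"linear":[0,0,0],"roll":0},{"linear":[0,0,0],"roll":0},{"linear":[0,0,0],"roll":0},{"linear":[0,0,0],"roll":0},{"linear":[0,0,0],"roll":0}]' 1|tail -3; python3 -m jog '[{"linear":[0,0,-0.1],"roll":0},{"linear":[0,0,-0.2],"roll":0},{"linear":[0,0,-0.4],"roll":0},{"linear":[0,0,-0.4],"roll":0},{"linear":[0,0,-0.4],"roll":0},{"linear":[0,0,-0.4],"roll":0},{"linear":[0,0,-0.4],"roll":0},{"linear":[0,0,-0.2],"roll":0},{"linear":[0,0,-0.1],"roll":0},{"linear":[0,0,0],"roll":0}]'|sed -n 2p; python3 plan.py 573.4 -203 115 131
```

```text
position: [0.4226, -0.1355, 0.0157]
ft_force: [-1.2, 0.4, 6.6]
ft_force: [0.1, 0.7, -0.7]
grip_width: 0.0852
gripper_force: 0.0
position: [0.4226, -0.1355, 0.1202]
t=12.30 pos=[ 422.6 -135.5  120.2] head=90.0 q=[ -33.   19.  101.    0.   61. -123.] w=85.1 F=[0.  0.4 0.1] gf=0.0
shift units before roll [-3.769 -1.686  0.135] | roll units -8.2 | shift after roll [-1.737 -3.746  0.135]
```

```bash
python3 -m jog '[{"linear":[-0.3,-0.14,0],"roll":0},{"linear":[-0.6,-0.27,0],"roll":0},{"linear":[-0.6,-0.27,0],"roll":0},{"linear":[-0.6,-0.27,0],"roll":0},{"linear":[-0.6,-0.27,0],"roll":0},{"linear":[-0.6,-0.27,0],"roll":0},{"linear":[-0.47,-0.2,0],"roll":0.5},{"linear":[0,0,0],"roll":1},{"linear":[0,0,0],"roll":1},{"linear":[0,0,0],"roll":1},{"linear":[0,0,0],"roll":1},{"linear":[0,0,0],"roll":1}]'|sed -n 2p; python3 -m jog '[{"linear":[0,0,0],"roll":1},{"linear":[0,0,0],"roll":1},{"linear":[0,0,0],"roll":1},{"linear":[0,0,0],"roll":1},{"linear":[0,0,0],"roll":1},{"linear":[0,0,0],"roll":1},{"linear":[0,0,0],"roll":1},{"linear":[0,0,0],"roll":1},{"linear":[0,0,0],"roll":1},{"linear":[0,0,0],"roll":1},{"linear":[0,0,0],"roll":1},{"linear":[0,0,0],"roll":1}]'|sed -n 2p;python3 -m jog '[{"linear":[0,0,0],"roll":1},{"linear":[0,0,0],"roll":1},{"linear":[0,0,0],"roll":1},{"linear":[0,0,0],"roll":1},{"linear":[0,0,0],"roll":1},{"linear":[0,0,0],"roll":1},{"linear":[0,0,0],"roll":1},{"linear":[0,0,0],"roll":1},{"linear":[0,0,0],"roll":1},{"linear":[0,0,0],"roll":0.8},{"linear":[0,0,0],"roll":0.3},{"linear":[0,0,0],"roll":0}]'|sed -n 2p; python3 plan.py 573.4 -203 21 131; python3 snap.py a4 200 110 110 90 5 250 120 100 130 2
```

```text
position: [0.5729, -0.2029, 0.1181]
position: [0.5728, -0.2029, 0.1181]
position: [0.5729, -0.2029, 0.1183]
t=15.30 pos=[ 572.9 -202.9  118.3] head=-48.1 q=[-31.  33.  74.  -0.  73.  17.] w=85.6 F=[ 0.3 -0.3  0.5] gf=0.0
shift units before roll [0.009 0.016 2.431] | roll units 0.19 | shift after roll [0.01  0.015 2.431]
```

View pics/a4.png

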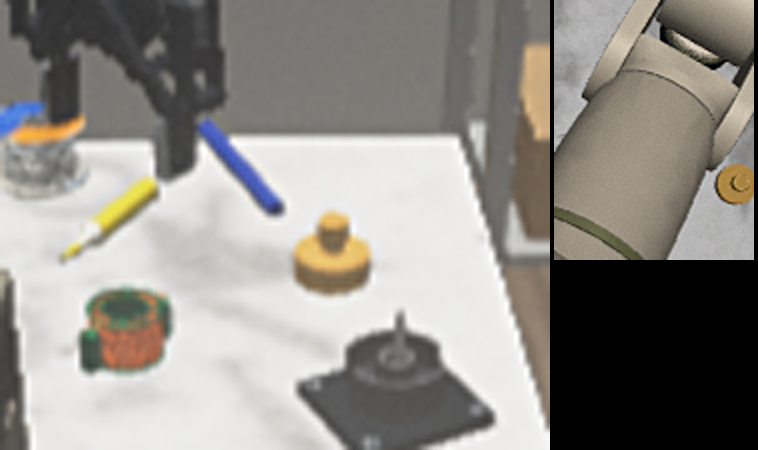

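```bash
python3 -m jog '[{"linear":[0,0,0.2],"roll":0.19},{"linear":[0,0.015,0.4],"roll":0},{"linear":[0,0,0.4],"roll":0},{"linear":[0,0,0.4],"roll":0},{"linear":[0,0,0.4],"roll":0},{"linear":[0,0,0.3],"roll":0},{"linear":[0,0,0.2],"roll":0},{"linear":[0,0,0.1],"roll":0},{"linear":[0,0,0],"roll":0},{"linear":[0,0,0],"roll":0}]'|sed -n '4p'; python3 plan.py 573.4 -203 20 131
```

```text
ft_force: [-0.3, 0.6, 0.6]
t=16.23 pos=[ 573.9 -203.6   23.8] head=-49.0 q=[-31.  40.  80.  -0.  60.  18.] w=85.7 F=[-0.3  0.6  0.6] gf=0.0
shift units before roll [ 0.002 -0.02   0.095] | roll units 0.01 | shift after roll [ 0.002 -0.02   0.095]
```

```bash
python3 -m jog '[{"linear":[0,-0.02,0.09],"roll":0},{"linear":[0,0,0.02],"roll":0},{"linear":[0,0,0],"roll":0}]'|sed -n '2p;4p'; python3 -m jog '[{"linear":[0,0,0],"roll":0},{"linear":[0,0,0],"roll":0},{"linear":[0,0,0],"roll":0},{"linear":[0,0,0],"roll":0},{"linear":[0,0,0],"roll":0},{"linear":[0,0,0],"roll":0},{"linear":[0,0,0],"roll":0},{"linear":[0,0,0],"roll":0},{"linear":[0,0,0],"roll":0},{"linear":[0,0,0],"roll":0},{"linear":[0,0,0],"roll":0},{"linear":[0,0,0],"roll":0}]' -1 30; python3 plan.py 573.4 -203 20 131
```

```text
position: [0.5731, -0.2029, 0.0192]
ft_force: [-0.1, -0.1, 0.7]
time_s: 17.48
position: [0.5733, -0.2031, 0.0195]
tool_rot: [[0.754, 0.656, 0.001], [0.656, -0.754, -0.0], [0.0, 0.001, -1.0]]
ft_force: [-0.7, 0.1, 5.3]
grip_width: 0.044
gripper_force: 31.1
t=17.48 pos=[ 573.3 -203.1   19.5] head=-49.0 q=[-31.  40.  80.  -0.  60.  18.] w=44.0 F=[-0.7  0.1  5.3] gf=31.1432884685928
shift units before roll [ 0.003  0.001 -0.013] | roll units 0.01 | shift after roll [ 0.003  0.001 -0.013]
```

```bash
python3 -m jog '[{"linear":[0,0,-0.1],"roll":0},{"linear":[0,0,-0.2],"roll":0},{"linear":[0,0,-0.4],"roll":0},{"linear":[0,0,-0.4],"roll":0},{"linear":[0,0,-0.4],"roll":0},{"linear":[0,0,-0.4],"roll":0},{"linear":[0,0,-0.3],"roll":0.3},{"linear":[0,0,-0.2],"roll":0.8},{"linear":[0,0,0],"roll":0.9},{"linear":[0,0,0],"roll":0.9},{"linear":[0,0,0],"roll":0.9},{"linear":[0,0,0],"roll":0.9}]'|sed -n 2,5p;python3 -m jog '[{"linear":[0,0,0],"roll":0.9},{"linear":[0,0,0],"roll":0.9},{"linear":[0,0,0],"roll":0.9},{"linear":[0,0,0],"roll":0.6},{"linear":[0,0,0],"roll":0.2},{"linear":[0,0,0],"roll":0},{"linear":[0,0,0],"roll":0}]'|sed -n 4,6p;  python3 plan.py 422.8 -135.3 115 90
```

```text
position: [0.573, -0.2028, 0.1154]
tool_rot: [[0.955, 0.298, -0.0], [0.298, -0.955, 0.0], [-0.0, -0.0, -1.0]]
ft_force: [0.0, -0.2, -0.4]
grip_width: 0.0435
ft_force: [0.3, -0.2, -1.4]
grip_width: 0.0439
gripper_force: 30.8
t=19.07 pos=[ 573.1 -202.9  115.2] head=-89.9 q=[-31.  33.  75.   0.  72.  59.] w=43.9 F=[ 0.3 -0.2 -1.4] gf=30.835096074297326
shift units before roll [-3.753 -1.698  0.006] | roll units 0.02 | shift after roll [-3.757 -1.69   0.006]
```

```bash
python3 -m jog '[{"linear":[-0.2,-0.1,0],"roll":0.02},{"linear":[-0.4,-0.18,0],"roll":0},{"linear":[-0.5,-0.22,0],"roll":0},{"linear":[-0.5,-0.22,0],"roll":0},{"linear":[-0.5,-0.22,0],"roll":0},{"linear":[-0.5,-0.22,0],"roll":0},{"linear":[-0.5,-0.22,0],"roll":0},{"linear":[-0.4,-0.18,0],"roll":0},{"linear":[-0.25,-0.14,0],"roll":0},{"linear":[0,0,0],"roll":0},{"linear":[0,0,0],"roll":0},{"linear":[0,0,0],"roll":0}]'|sed -n 2p; python3 plan.py 422.8 -135.3 34 90;  python3 snap.py a5 235 110 90 90 6
```

```text
position: [0.4241, -0.1353, 0.1154]
t=20.07 pos=[ 424.1 -135.3  115.4] head=-90.0 q=[-33.  19. 101.  -0.  60.  57.] w=44.3 F=[ 0.5  0.4 -0.7] gf=30.84477140379022
shift units before roll [-3.400e-02 -2.000e-03  2.034e+00] | roll units -0.01 | shift after roll [-3.400e-02 -2.000e-03  2.034e+00]
```

View pics/a5.png

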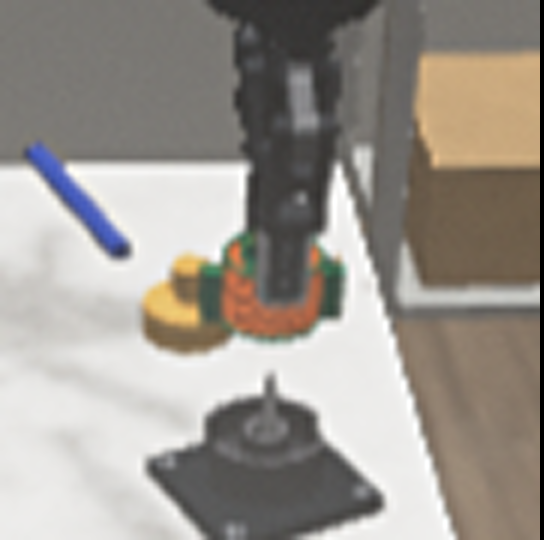

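```bash
python3 -m jog '[{"linear":[-0.03,0,0.1],"roll":0},{"linear":[0,0,0.2],"roll":0},{"linear":[0,0,0.3],"roll":0},{"linear":[0,0,0.3],"roll":0},{"linear":[0,0,0.2],"roll":0},{"linear":[0,0,0.1],"roll":0},{"linear":[0,0,0],"roll":0},{"linear":[0,0,0],"roll":0},{"linear":[0,0,0],"roll":0}]'|sed -n '4p'; python3 plan.py 422.8 -135.3 39.5 90
```

```text
ft_force: [0.0, 0.7, -0.7]
t=20.87 pos=[ 422.3 -134.9   67.5] head=-90.1 q=[-33.  24. 105.  -0.  52.  57.] w=43.6 F=[ 0.   0.7 -0.7] gf=30.827319335803622
shift units before roll [0.012 0.009 0.7  ] | roll units -0.01 | shift after roll [0.012 0.009 0.7  ]
```

```bash
python3 -m jog '[{"linear":[0.01,0.005,0.1],"roll":0},{"linear":[0,0,0.1],"roll":0},{"linear":[0,0,0.1],"roll":0},{"linear":[0,0,0],"roll":0},{"linear":[0,0,0],"roll":0}]'|sed -n '2p;4p'; python3 -m jog '[{"linear":[0,0,0.1],"roll":0},{"linear":[0,0,0.05],"roll":0},{"linear":[0,0,0],"roll":0},{"linear":[0,0,0],"roll":0}]'|sed -n '2p;4p';
```

```text
position: [0.4223, -0.1349, 0.0549]
ft_force: [-0.9, 0.2, -1.1]
position: [0.4224, -0.135, 0.049]
ft_force: [-0.5, -0.7, -1.1]
```

```bash
python3 -m jog '[{"linear":[0,0,0.1],"roll":0},{"linear":[0,0,0.05],"roll":0},{"linear":[0,0,0],"roll":0},{"linear":[0,0,0],"roll":0}]'|sed -n '2p;4p'; python3 -m jog '[{"linear":[0,0,0.05],"roll":0},{"linear":[0,0,0],"roll":0},{"linear":[0,0,0],"roll":0}]'|sed -n '2p;4p';
```

```text
position: [0.4224, -0.1349, 0.043]
ft_force: [-0.1, 0.3, -0.8]
position: [0.4224, -0.1349, 0.0411]
ft_force: [-1.2, -0.5, -0.1]
```

```bash
python3 -m jog '[{"linear":[0,0,0.03],"roll":0},{"linear":[0,0,0],"roll":0},{"linear":[0,0,0],"roll":0}]'|sed -n '2p;4p'; python3 -m jog '[{"linear":[0,0,0.02],"roll":0},{"linear":[0,0,0],"roll":0},{"linear":[0,0,0],"roll":0}]'|sed -n '2p;4p'
```

```text
position: [0.4224, -0.1349, 0.0399]
ft_force: [0.2, -0.2, -0.4]
position: [0.4225, -0.135, 0.0394]
ft_force: [-1.6, 0.6, 4.8]
```

```bash
python3 -m jog '[{"linear":[0,0,-0.01],"roll":0},{"linear":[0,0,0],"roll":0},{"linear":[0,0,0],"roll":0},{"linear":[0,0,0],"roll":0},{"linear":[0,0,0],"roll":0},{"linear":[0,0,0],"roll":0},{"linear":[0,0,0],"roll":0},{"linear":[0,0,0],"roll":0},{"linear":[0,0,0],"roll":0}]' 1|sed -n 2,6p; python3 -m jog '[{"linear":[0,0,-0.1],"roll":0},{"linear":[0,0,-0.2],"roll":0},{"linear":[0,0,-0.4],"roll":0},{"linear":[0,0,-0.4],"roll":0},{"linear":[0,0,-0.4],"roll":0},{"linear":[0,0,-0.4],"roll":0},{"linear":[0,0,-0.1],"roll":0},{"linear":[0,0,0],"roll":0}]'|sed -n 2p; python3 plan.py 407.5 180 115 78.6
```

```text
position: [0.4224, -0.135, 0.0395]
tool_rot: [[1.0, -0.001, -0.0], [-0.001, -1.0, 0.0], [-0.0, -0.0, -1.0]]
ft_force: [-0.0, 0.8, -0.1]
grip_width: 0.0853
gripper_force: 0.0
position: [0.4228, -0.1352, 0.1207]
t=24.12 pos=[ 422.8 -135.2  120.7] head=-90.1 q=[-33.  19. 101.  -0.  61.  57.] w=85.4 F=[-0.3  0.2 -0.5] gf=0.0
shift units before roll [-0.392 -7.88   0.13 ] | roll units 2.27 | shift after roll [-1.934 -7.649  0.13 ]
```

```bash
python3 -m jog '[{"linear":[0,-0.3,0],"roll":0},{"linear":[-0.05,-0.7,0],"roll":0},{"linear":[-0.05,-0.9,0],"roll":0},{"linear":[-0.05,-0.9,0],"roll":0},{"linear":[-0.05,-0.9,0],"roll":0},{"linear":[-0.05,-0.9,0],"roll":0},{"linear":[-0.05,-0.9,0],"roll":0},{"linear":[-0.05,-0.9,0],"roll":0},{"linear":[-0.04,-0.8,0],"roll":0.5},{"linear":[0,-0.5,0],"roll":0.8},{"linear":[0,0,0],"roll":0.7},{"linear":[0,0,0],"roll":0.27}]'|sed -n 2p;python3 -m jog '[{"linear":[0,0,0],"roll":0},{"linear":[0,0,0],"roll":0}]'|sed -n 2p; python3 plan.py 407.5 180 2 78.6; python3 snap.py a6 250 160 80 80 5 254 195 52 52 7
```

```text
position: [0.4068, 0.1745, 0.1185]
position: [0.4076, 0.1728, 0.119]
t=25.28 pos=[407.6 172.8 119. ] head=-101.4 q=[  8.  19. 101.  -0.  61. 109.] w=85.5 F=[1.2 0.5 0.1] gf=0.0
shift units before roll [-0.033 -0.177  2.925] | roll units 0.01 | shift after roll [-0.034 -0.177  2.925]
```

View pics/a6.png

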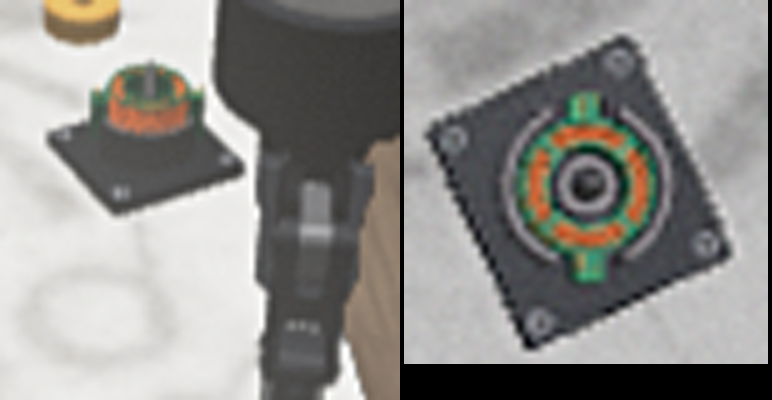

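```bash
python3 - <<'E'
from fit import *
def w(c,z): return ray("top",[(c[0]-404+.5)/7-.5+254,(c[1]+.5)/7-.5+195],z)[:2]*1e3
for nm,pts,z in(("slots",[(548,110),(620,105),(555,258),(622,258)],.038),("tongue",[(586,97),(586,97),(591,277),(591,277)],.046)):
    a=[w(p,z) for p in pts]; t=(a[0]+a[1])/2; b=(a[2]+a[3])/2; d=t-b; print(nm,(t+b)/2,np.degrees(np.arctan2(d[1],d[0])))
print("post",w((587,184),.0375))
for y in (0,2,4): print(y,[((p-[254,195]+.5)*7-.5+[404,0]).round(0) for p in proj("top",[[.4228+.027*np.cos(a),-.1353+.027*np.sin(a),.038] for a in np.radians(np.array([24,-24,156,204])+y)])])
E
```

```text
slots [ 424.44710617 -135.44037335] 0.8003176816828415
tongue [ 422.62433328 -135.57914029] 0.6754476137444266
post [ 423.98310617 -135.71986348]
0 [array([552., 114.]), array([618., 113.]), array([554., 262.]), array([620., 261.])]
2 [array([549., 115.]), array([615., 112.]), array([557., 263.]), array([623., 260.])]
4 [array([547., 116.]), array([612., 111.]), array([559., 264.]), array([625., 259.])]
```

```bash
python3 -m jog '[{"linear":[-0.03,-0.1,0.2],"roll":0},{"linear":[0,-0.077,0.4],"roll":0},{"linear":[0,0,0.4],"roll":0},{"linear":[0,0,0.4],"roll":0},{"linear":[0,0,0.4],"roll":0},{"linear":[0,0,0.4],"roll":0},{"linear":[0,0,0.3],"roll":0},{"linear":[0,0,0.2],"roll":0},{"linear":[0,0,0.1],"roll":0},{"linear":[0,0,0.05],"roll":0},{"linear":[0,0,0],"roll":0},{"linear":[0,0,0],"roll":0}]'|sed -n '4p'; python3 plan.py 407.5 180 1.8 78.6
```

```text
ft_force: [0.4, -1.2, 0.2]
t=26.38 pos=[408.5 180.2   5.9] head=-101.4 q=[  9.  30. 108.   0.  42. 110.] w=85.6 F=[ 0.4 -1.2  0.2] gf=0.0
shift units before roll [-0.024  0.011  0.103] | roll units -0.0 | shift after roll [-0.024  0.011  0.103]
```

```bash
python3 -m jog '[{"linear":[-0.02,0,0.07],"roll":0},{"linear":[0,0,0.03],"roll":0},{"linear":[0,0,0],"roll":0}]'|sed -n '2p;4p'; python3 -m jog '[{"linear":[0,0,0],"roll":0},{"linear":[0,0,0],"roll":0},{"linear":[0,0,0],"roll":0},{"linear":[0,0,0],"roll":0},{"linear":[0,0,0],"roll":0},{"linear":[0,0,0],"roll":0},{"linear":[0,0,0],"roll":0},{"linear":[0,0,0],"roll":0},{"linear":[0,0,0],"roll":0},{"linear":[0,0,0],"roll":0}]' -1 40|tail -3; python3 plan.py 407.5 180 1.8 78.6
```

```text
position: [0.4074, 0.1804, 0.0015]
ft_force: [-0.1, -0.2, 1.3]
ft_force: [-2.1, -0.4, 4.7]
grip_width: 0.0567
gripper_force: 41.9
t=27.47 pos=[407.6 180.3   1.9] head=-101.4 q=[  9.  31. 108.  -0.  41. 110.] w=56.7 F=[-2.1 -0.4  4.7] gf=41.87686598917935
shift units before roll [-0.     0.008  0.003] | roll units -0.0 | shift after roll [-0.     0.008  0.003]
```

```bash
python3 -m jog '[{"linear":[0,0,-0.1],"roll":0},{"linear":[0,0,-0.2],"roll":0},{"linear":[0,0,-0.4],"roll":0},{"linear":[0,0,-0.4],"roll":0},{"linear":[0,0,-0.4],"roll":0},{"linear":[0,0,-0.4],"roll":0},{"linear":[0,0,-0.4],"roll":0},{"linear":[0,0,-0.3],"roll":-0.3},{"linear":[0,0,-0.2],"roll":-0.7},{"linear":[0,0,0],"roll":-0.8},{"linear":[0,0,0],"roll":-0.53},{"linear":[0,0,0],"roll":0}]'|sed -n 4,6p;  python3 plan.py 423 -135.3 115 90.3
```

```text
ft_force: [0.2, 0.2, -2.0]
grip_width: 0.0569
gripper_force: 43.6
t=28.47 pos=[407.3 180.4 114.1] head=-89.7 q=[  9.  19. 101.   0.  60.  98.] w=56.9 F=[ 0.2  0.2 -2. ] gf=43.63987452350557
shift units before roll [ 0.348  7.894 -0.022] | roll units 0.01 | shift after roll [ 0.352  7.894 -0.022]
```

```bash
python3 -m jog '[{"linear":[0,0.3,0],"roll":0},{"linear":[0.04,0.6,0],"roll":0},{"linear":[0.04,0.8,0],"roll":0},{"linear":[0.04,0.8,0],"roll":0},{"linear":[0.04,0.8,0],"roll":0},{"linear":[0.04,0.8,0],"roll":0},{"linear":[0.04,0.8,0],"roll":0},{"linear":[0.04,0.8,0],"roll":0},{"linear":[0.04,0.8,0],"roll":0},{"linear":[0.03,0.7,0],"roll":0},{"linear":[0,0.4,0],"roll":0},{"linear":[0,0.2,0],"roll":0}]'|sed -n 2p;python3 -m jog '[{"linear":[0,0.07,0],"roll":0},{"linear":[0,0,0],"roll":0},{"linear":[0,0,0],"roll":0}]'|sed -n 2p; python3 plan.py 423 -135.3 40 90.3; python3 snap.py a7 235 110 90 90 6
```

```text
position: [0.4227, -0.1336, 0.1137]
position: [0.4225, -0.1334, 0.1135]
t=29.72 pos=[ 422.5 -133.4  113.5] head=-89.7 q=[-33.  19. 101.   0.  60.  57.] w=56.7 F=[-0.5 -0.3 -1.9] gf=43.66049089745502
shift units before roll [0.012 0.049 1.839] | roll units -0.01 | shift after roll [0.012 0.049 1.839]
```

View pics/a7.png

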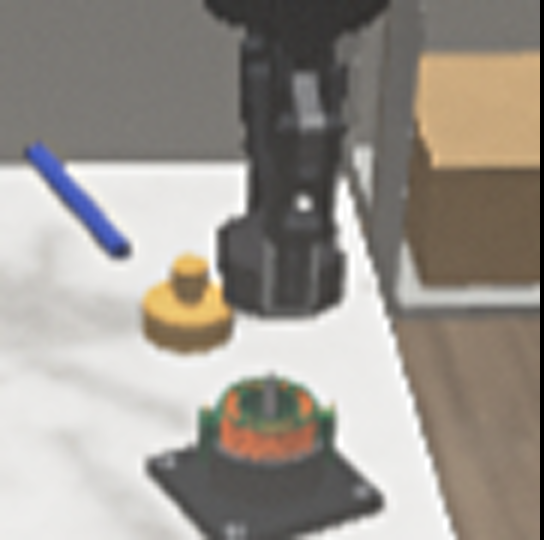

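```bash
python3 -m jog '[{"linear":[0.01,0.04,0],"roll":0},{"linear":[0,0.01,0.1],"roll":0},{"linear":[0,0,0.2],"roll":0},{"linear":[0,0,0.3],"roll":0},{"linear":[0,0,0.2],"roll":0},{"linear":[0,0,0.1],"roll":0},{"linear":[0,0,0],"roll":0},{"linear":[0,0,0],"roll":0}]'|sed -n '4p'; python3 plan.py 423 -135.3 40 90.3; python3 -m jog '[{"linear":[0,0,0.1],"roll":0},{"linear":[0,0,0.15],"roll":0},{"linear":[0,0,0.1],"roll":0},{"linear":[0,0,0],"roll":0},{"linear":[0,0,0],"roll":0}]'|sed -n '4p'; python3 plan.py 423 -135.3 40 90.3
```

```text
ft_force: [0.1, -0.7, -1.2]
t=30.43 pos=[ 423.2 -136.4   77.4] head=-89.8 q=[-33.  23. 104.  -0.  54.  57.] w=57.1 F=[ 0.1 -0.7 -1.2] gf=43.62288848758908
shift units before roll [-0.004 -0.026  0.935] | roll units -0.01 | shift after roll [-0.004 -0.026  0.935]
ft_force: [0.3, 0.1, -2.1]
t=30.85 pos=[ 423.1 -136.3   63.3] head=-89.8 q=[-33.  24. 105.   0.  51.  57.] w=56.8 F=[ 0.3  0.1 -2.1] gf=43.650189389591105
shift units before roll [-0.001 -0.025  0.582] | roll units -0.01 | shift after roll [-0.001 -0.025  0.582]
```

Pin has entered. Correct y by −0.025 and continue.

```bash
python3 -m jog '[{"linear":[0,-0.025,0.05],"roll":0},{"linear":[0,0,0.05],"roll":0},{"linear":[0,0,0],"roll":0},{"linear":[0,0,0],"roll":0}]'|sed -n '2p;4p'; python3 -m jog '[{"linear":[0,0,0.06],"roll":0},{"linear":[0,0,0.06],"roll":0},{"linear":[0,0,0],"roll":0},{"linear":[0,0,0],"roll":0}]'|sed -n '2p;4p'; python3 -m jog '[{"linear":[0,0,0.06],"roll":0},{"linear":[0,0,0],"roll":0},{"linear":[0,0,0],"roll":0}]'|sed -n '2p;4p'
```

```text
position: [0.4231, -0.1353, 0.0595]
ft_force: [-0.5, 0.2, -2.2]
position: [0.4231, -0.1353, 0.0546]
ft_force: [0.6, 0.6, -1.4]
position: [0.4231, -0.1354, 0.0522]
ft_force: [-1.1, -0.3, -1.8]
```

```bash
python3 -m jog '[{"linear":[0,0,0.06],"roll":0},{"linear":[0,0,0.06],"roll":0},{"linear":[0,0,0],"roll":0},{"linear":[0,0,0],"roll":0}]'|sed -n '2p;4p'; python3 -m jog '[{"linear":[0,0,0.05],"roll":0},{"linear":[0,0,0.03],"roll":0},{"linear":[0,0,0],"roll":0},{"linear":[0,0,0],"roll":0}]'|sed -n '2p;4p'
```

```text
position: [0.4231, -0.1353, 0.0474]
ft_force: [-0.4, -0.8, -1.7]
position: [0.4231, -0.1354, 0.0442]
ft_force: [0.6, 0.6, -1.0]
```

```bash
python3 -m jog '[{"linear":[0,0,0.04],"roll":0},{"linear":[0,0,0.03],"roll":0},{"linear":[0,0,0],"roll":0},{"linear":[0,0,0],"roll":0}]'|sed -n '2p;4p'; python3 -m jog '[{"linear":[0,0,0.02],"roll":0},{"linear":[0,0,0],"roll":0},{"linear":[0,0,0],"roll":0}]'|sed -n '2p;4p'; python3 -m jog '[{"linear":[0,0,0.015],"roll":0},{"linear":[0,0,0],"roll":0},{"linear":[0,0,0],"roll":0}]'|sed -n '2p;4p'
```

```text
position: [0.4231, -0.1353, 0.0415]
ft_force: [0.5, -0.4, -2.7]
position: [0.4231, -0.1354, 0.0407]
ft_force: [-0.2, 0.1, -2.6]
position: [0.4232, -0.1354, 0.0401]
ft_force: [0.2, -0.4, -2.1]
```

```bash
python3 -m jog '[{"linear":[0,0,0.015],"roll":0},{"linear":[0,0,0],"roll":0},{"linear":[0,0,0],"roll":0}]'|sed -n '2p;4p'; python3 -m jog '[{"linear":[0,0,0.01],"roll":0},{"linear":[0,0,0],"roll":0},{"linear":[0,0,0],"roll":0}]'|sed -n '2p;4p'
```

```text
position: [0.4232, -0.1354, 0.0399]
ft_force: [-1.7, 0.8, 4.9]
position: [0.4232, -0.1354, 0.0399]
ft_force: [-2.7, 2.5, 11.4]
```

```bash
python3 -m jog '[{"linear":[0,0,-0.015],"roll":0},{"linear":[0,0,0],"roll":0},{"linear":[0,0,0],"roll":0},{"linear":[0,0,0],"roll":0},{"linear":[0,0,0],"roll":0},{"linear":[0,0,0],"roll":0},{"linear":[0,0,0],"roll":0},{"linear":[0,0,0],"roll":0},{"linear":[0,0,0],"roll":0}]' 1|sed -n '2p;4,6p'; python3 -m jog '[{"linear":[0,0,-0.1],"roll":0},{"linear":[0,0,-0.2],"roll":0},{"linear":[0,0,-0.4],"roll":0},{"linear":[0,0,-0.4],"roll":0},{"linear":[0,0,-0.4],"roll":0},{"linear":[0,0,-0.4],"roll":0},{"linear":[0,0,-0.1],"roll":0},{"linear":[0,0,0],"roll":0}]'|sed -n 2p; python3 plan.py 446.8 -285.4 110 90
```

```text
position: [0.4232, -0.1354, 0.0397]
ft_force: [-0.9, 0.5, -0.2]
grip_width: 0.0851
gripper_force: 0.0
position: [0.4236, -0.1356, 0.1209]
t=35.18 pos=[ 423.6 -135.6  120.9] head=-89.8 q=[-33.  19. 100.   0.  61.  57.] w=85.4 F=[ 0.3 -0.9 -0.1] gf=0.0
shift units before roll [0.563 3.747 0.28 ] | roll units 0.05 | shift after roll [0.579 3.744 0.28 ]
```

```bash
python3 -m jog '[{"linear":[0.03,0.25,0],"roll":0},{"linear":[0.08,0.5,0],"roll":0},{"linear":[0.09,0.6,0],"roll":0},{"linear":[0.09,0.6,0],"roll":0},{"linear":[0.09,0.6,0],"roll":0},{"linear":[0.08,0.6,0],"roll":0},{"linear":[0.06,0.4,0],"roll":0},{"linear":[0.04,0.2,0],"roll":0},{"linear":[0,0,0],"roll":0},{"linear":[0,0,0],"roll":0}]'|sed -n 2p; python3 plan.py 446.8 -285.4 22 90; python3 snap.py a8 240 130 70 80 6 254 195 52 52 7
```

```text
position: [0.4458, -0.2849, 0.1189]
t=36.02 pos=[ 445.8 -284.9  118.9] head=-89.8 q=[-45.  26.  88.   0.  66.  44.] w=85.5 F=[-0.4  0.3 -0.4] gf=0.0
shift units before roll [0.029 0.015 2.423] | roll units 0.04 | shift after roll [0.029 0.015 2.423]
```

View pics/a8.png

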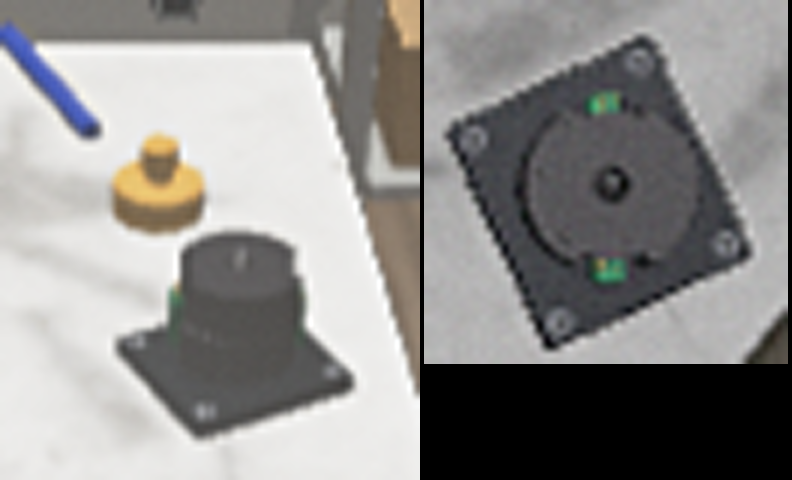

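```bash
python3 -m jog '[{"linear":[0.02,0,0.2],"roll":0},{"linear":[0,0.015,0.4],"roll":0},{"linear":[0,0,0.4],"roll":0},{"linear":[0,0,0.4],"roll":0},{"linear":[0,0,0.4],"roll":0},{"linear":[0,0,0.3],"roll":0},{"linear":[0,0,0.15],"roll":0},{"linear":[0,0,0.06],"roll":0},{"linear":[0,0,0],"roll":0},{"linear":[0,0,0],"roll":0}]'|sed -n '4p'; python3 plan.py 446.8 -285.4 23 90
```

```text
ft_force: [0.6, 0.0, 0.4]
t=36.95 pos=[ 447.2 -285.9   27.8] head=-89.7 q=[-45.  34.  93.  -0.  53.  44.] w=85.5 F=[0.6 0.  0.4] gf=0.0
shift units before roll [-0.011 -0.012  0.12 ] | roll units 0.05 | shift after roll [-0.011 -0.012  0.12 ]
```

```bash
python3 -m jog '[{"linear":[-0.01,-0.01,0.1],"roll":0},{"linear":[0,0,0.02],"roll":0},{"linear":[0,0,0],"roll":0}]'|sed -n '2p;4p'; python3 -m jog '[{"linear":[0,0,0],"roll":0},{"linear":[0,0,0],"roll":0},{"linear":[0,0,0],"roll":0},{"linear":[0,0,0],"roll":0},{"linear":[0,0,0],"roll":0},{"linear":[0,0,0],"roll":0},{"linear":[0,0,0],"roll":0},{"linear":[0,0,0],"roll":0},{"linear":[0,0,0],"roll":0},{"linear":[0,0,0],"roll":0},{"linear":[0,0,0],"roll":0},{"linear":[0,0,0],"roll":0}]' -1 60|sed -n '2p;4,6p'
```

```text
position: [0.4465, -0.2854, 0.0226]
ft_force: [0.7, -0.4, 0.3]
position: [0.4466, -0.2855, 0.0228]
ft_force: [-1.6, 0.8, 5.1]
grip_width: 0.0181
gripper_force: 58.5
```

```bash
python3 -m jog '[{"linear":[0,0,-0.1],"roll":0},{"linear":[0,0,-0.2],"roll":0},{"linear":[0,0,-0.4],"roll":0},{"linear":[0,0,-0.4],"roll":0},{"linear":[0,0,-0.4],"roll":0},{"linear":[0,0,-0.4],"roll":0},{"linear":[0,0,-0.3],"roll":0},{"linear":[0,0,-0.2],"roll":0},{"linear":[0,0,-0.1],"roll":0},{"linear":[0,0,0],"roll":0},{"linear":[0,0,0],"roll":0}]'|sed -n '4,6p'; python3 plan.py 422.9 -135.2 115 90
```

```text
ft_force: [0.3, 0.6, -4.2]
grip_width: 0.0175
gripper_force: 58.7
t=39.12 pos=[ 446.3 -285.2  122. ] head=-89.8 q=[-45.  26.  87.  -0.  67.  44.] w=17.5 F=[ 0.3  0.6 -4.2] gf=58.72617423534393
shift units before roll [-0.57  -3.753  0.178] | roll units 0.05 | shift after roll [-0.586 -3.751  0.178]
```

```bash
python3 -m jog '[{"linear":[-0.03,-0.2,0],"roll":0},{"linear":[-0.07,-0.4,0],"roll":0},{"linear":[-0.08,-0.5,0],"roll":0},{"linear":[-0.08,-0.5,0],"roll":0},{"linear":[-0.08,-0.5,0],"roll":0},{"linear":[-0.08,-0.5,0],"roll":0},{"linear":[-0.07,-0.5,0],"roll":0},{"linear":[-0.05,-0.35,0],"roll":0},{"linear":[-0.03,-0.2,0],"roll":0},{"linear":[0,-0.1,0],"roll":0},{"linear":[0,0,0],"roll":0},{"linear":[0,0,0],"roll":0}]'|sed -n 2p; python3 -m jog '[{"linear":[0,0,0],"roll":0},{"linear":[0,0,0],"roll":0}]'|sed -n 2p; python3 plan.py 422.9 -135.2 84.8 90; python3 snap.py a9 235 90 90 90 6
```

```text
position: [0.4235, -0.1361, 0.1225]
position: [0.4233, -0.1363, 0.1224]
t=40.28 pos=[ 423.3 -136.3  122.4] head=-89.8 q=[-33.  19. 100.  -0.  61.  57.] w=17.8 F=[-0.6 -0.2 -4.3] gf=58.929598331451416
shift units before roll [-0.011 -0.027  0.941] | roll units 0.04 | shift after roll [-0.011 -0.027  0.941]
```

View pics/a9.png

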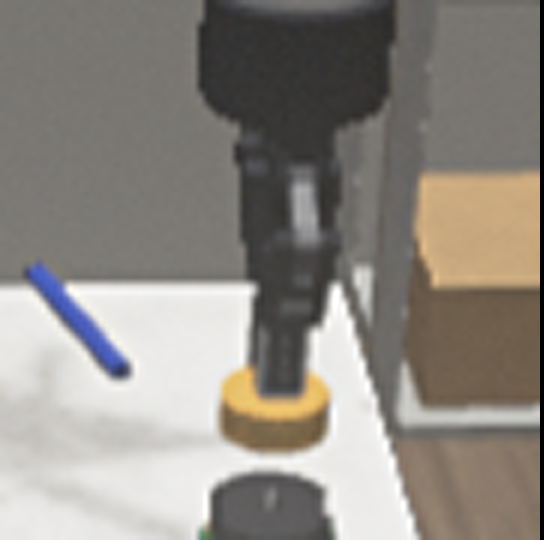

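```bash
python3 -m jog '[{"linear":[-0.01,-0.025,0.1],"roll":0},{"linear":[0,0,0.2],"roll":0},{"linear":[0,0,0.2],"roll":0},{"linear":[0,0,0.1],"roll":0},{"linear":[0,0,0],"roll":0},{"linear":[0,0,0],"roll":0}]'|sed -n '2p;4p'; python3 -m jog '[{"linear":[0,0,0.06],"roll":0},{"linear":[0,0,0.06],"roll":0},{"linear":[0,0,0],"roll":0},{"linear":[0,0,0],"roll":0}]'|sed -n '2p;4p'; python3 -m jog '[{"linear":[0,0,0.06],"roll":0},{"linear":[0,0,0.03],"roll":0},{"linear":[0,0,0],"roll":0},{"linear":[0,0,0],"roll":0}]'|sed -n '2p;4p'
```

```text
position: [0.4227, -0.1345, 0.0982]
ft_force: [-0.2, 0.7, -2.5]
position: [0.4227, -0.1346, 0.0937]
ft_force: [1.0, 0.0, -3.3]
position: [0.4227, -0.1346, 0.0901]
ft_force: [-0.7, 0.8, -3.7]
```

```bash
python3 -m jog '[{"linear":[0,0.01,0.05],"roll":0},{"linear":[0,0,0.03],"roll":0},{"linear":[0,0,0],"roll":0},{"linear":[0,0,0],"roll":0}]'|sed -n '2p;4p'; python3 -m jog '[{"linear":[0,0,0.04],"roll":0},{"linear":[0,0,0],"roll":0},{"linear":[0,0,0],"roll":0}]'|sed -n '2p;4p'; python3 -m jog '[{"linear":[0,0,0.015],"roll":0},{"linear":[0,0,0],"roll":0},{"linear":[0,0,0],"roll":0}]'|sed -n '2p;4p'
```

```text
position: [0.4227, -0.135, 0.0868]
ft_force: [-0.6, -0.1, -3.3]
position: [0.4227, -0.135, 0.0852]
ft_force: [0.0, 0.3, -4.3]
position: [0.4228, -0.135, 0.0848]
ft_force: [-0.5, 0.5, -2.1]
```

```bash
python3 -m jog '[{"linear":[0,0,0.01],"roll":0},{"linear":[0,0,0],"roll":0},{"linear":[0,0,0],"roll":0}]'|sed -n '2p;4p'; python3 -m jog '[{"linear":[0,0,0],"roll":0},{"linear":[0,0,0],"roll":0},{"linear":[0,0,0],"roll":0},{"linear":[0,0,0],"roll":0},{"linear":[0,0,0],"roll":0},{"linear":[0,0,0],"roll":0},{"linear":[0,0,0],"roll":0},{"linear":[0,0,0],"roll":0},{"linear":[0,0,0],"roll":0},{"linear":[0,0,0],"roll":0}]' 1|sed -n '2p;4,6p'; python3 -m jog '[{"linear":[0,0,-0.1],"roll":0},{"linear":[0,0,-0.2],"roll":0},{"linear":[0,0,-0.4],"roll":0},{"linear":[0,0,-0.4],"roll":0},{"linear":[0,0,-0.4],"roll":0},{"linear":[0,0,-0.4],"roll":0},{"linear":[0,-0.5,0],"roll":0},{"linear":[0,-0.8,0],"roll":0},{"linear":[0,-0.8,0],"roll":0},{"linear":[0,-0.8,0],"roll":0},{"linear":[0,-0.8,0],"roll":0},{"linear":[0,-0.5,0],"roll":0}]'|sed -n 2p; python3 -m jog '[{"linear":[0,0,0],"roll":0},{"linear":[0,0,0],"roll":0},{"linear":[0,0,0],"roll":0}]'|sed -n 1,2p; python3 snap.py b1 240 130 70 80 5 254 185 60 62 7
```

```text
position: [0.4229, -0.135, 0.0848]
ft_force: [-1.5, 0.5, 5.5]
position: [0.4228, -0.135, 0.0843]
ft_force: [-0.4, 0.1, 0.5]
grip_width: 0.0855
gripper_force: 0.0
position: [0.4216, 0.0354, 0.1611]
time_s: 44.67
position: [0.4223, 0.0326, 0.1608]
```

View pics/b1.png

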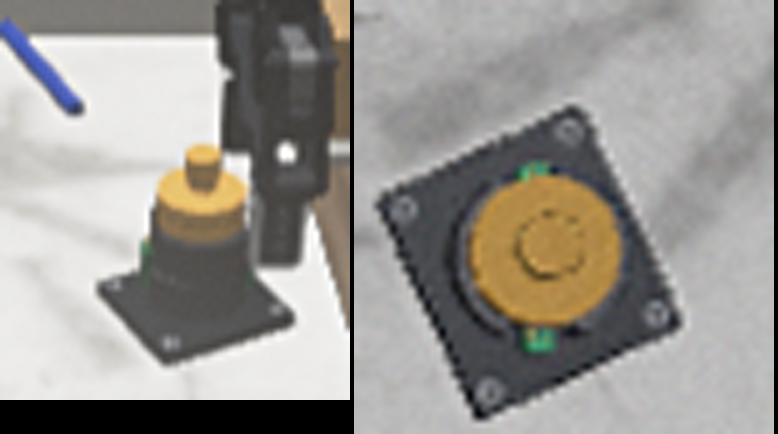

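The finished stack stands closed, with the weight flat on top at about (203,190) in the side crop and both green tongues visible at ±x.

```bash
python3 -c "
from rig import env
print(env.close_job())"
```

```text
the job is handed in; nothing more can be done
None
```

I built the pot core on the jig pin in the order asked and handed the job in at about 45 s; in the last pictures the stack stood closed, the tongues were in the slots and the weight sat flat on top.

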